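Clip the cutlery holder on the dish drainer

ROBOT

A 6-joint arm with a two-finger parallel gripper is mounted at the origin on the work surface. World frame = base frame: x ahead of the robot, y to its left, z up, the work surface at z = 0. Lengths are in m, angles in rad, forces in N, time in s.
With the tool pointing down it reaches from about 0.275 to 0.775 m from the base axis. Payload 14.6 kg.
Tool frame: the origin (TCP) lies at the very end of the fingers, on their centre line; the grasp point (between the pads) lies 19 mm behind it; z points along the fingers, y is the line along which they close (so a half turn about z gives the same grasp; the last joint's range is limited). The gripper opens to 85 mm and grips with 20 to 120 N. Pads are 22 mm wide; open, the fingers measure 114 mm over their backs; the gripper's body (76 mm by 85 mm) begins 54 mm behind the grasp point. The pads swing forward as they close: fully open they stand 13 mm farther back than shut.
Start: joints at [-1.457, 0.263, -0.048, 1.259, 0, 1.415], TCP at [0.139, -0.506, 0.231] pointing down, gripper open.
Joint ranges: [-2.65, 2.65], [-0.89, 1.7], [-1.18, 1.37], [-2.13, 2.11], [-1.35, 1.29], [-3.14, 3.14]. Speed limits (rad/s): [1.89, 1.89, 2.57, 2.79, 3.14, 3.14].

INTERFACE

Orientations are given as a rotation vector (axis times angle).
In Python, from bench import sense, grab_frame, job_done gives the robot as it stands. The module is installed in compiled form; this text tells all that it offers.
- The arm moves only by the tool send_rows, never from a script. Its argument "commands" is one flat list of numbers, 6 for each row, row after row: the shift along the tool's x, y, z in mm, then the turn, a rotation vector about the tool's x, y, z in degrees. In form: [tx, ty, tz, wx, wy, wz, tx, ty, tz, wx, wy, wz, ...]. A call has 1 to 10 rows; each row shifts and turns the commanded pose from where the row before left it, along the tool's axes as they then stand; what a row does not reach is not made up. A row lasts 1/12 s, in which the tool goes at most 41.7 mm and 7.16 degrees, less where a joint would pass 70% of its speed; a pose out of reach is approached as far as the arm can. A call with a gripper value outside its range is refused whole. "hand" is the finger opening in mm, from 0 to 85.4, set as the call begins (left out, the last holds). The fingers move at their own pace and stop on an object; "squeeze" is the grip in N (left out, the last holds). Time passes only in rows, so rows that do not move let the fingers close. It gives the time, the measured TCP pose, the force, the opening and the grip force at its end, in the units of the state.
- sense(): the state, without advancing time (a new reading comes with each control period).
- grab_frame(name): name is "scene" or "side" or "wrist"; returns a dict with "pixels" (400x640x3 uint8, blue, green, red), "fx", "fy", "cx", "cy" (pixels), "k1" (the pictures are not rectified: a ray, as slopes to the right and down, at radius r is drawn at 1 + k1 r^2 times it, then the intrinsics apply), "view" (4x4, takes a point from world to camera coordinates). Camera axes: x right, y down, z forward; pixel columns grow to the right and rows downward; lengths in m; the calibration is good to about 2 mm. A picture is of the moment at which its call begins. There is no depth.
- job_done(): hands the job in; it is judged then, once.
The state is a dict: "time_s": time; "q": joint angles; "joint_vel": joint speeds; "tau": joint torques, N m; "eef_pos": TCP position; "orientation": TCP orientation; "contact_force": force on the tool from outside, world axes, zero at the start; "moment": the same for the moment, N m; "opening": opening from 0.0 (shut) to 1.0 (fully open); "grasp_force": force on a finger pad.
Only numpy, scipy, OpenCV 4.12 (cv2) and the standard library are available. Lean on these libraries where they do the work, as an engineer would, in place of code of your own. Each camera call takes 0.05 s, during which the arm holds its last target. There are 200 camera calls.

TASK

Clip the empty cutlery holder onto the front rail of the dish drainer: press its clip straight down over an open stretch of the rail until the arms snap past the tube and it sits fully home, then slide it along the rail to the left until the rubber button on its tab bears against the left-hand corner post, and let it hang there touching it. Press no harder than the snap needs, ease it up to the post rather than ramming it, and leave the shakers and the canister where they stand.

Things in the scene. Friction and masses are not known exactly. Their poses are not given: they have to be found in the camera images.
- holder: White plastic open cutlery cup, 60 x 90 x 105 mm high (x, y, z), 0.2 to 0.35 kg, standing loose on the counter. Origin: centre of its underside, z up. On its +x side a bridge plate at the rim (underside 100 mm up, 5 mm thick, 40 mm wide in y, out to x = 65 mm) carries a sprung steel clip below (clip_axis) and a thumb tab above (tab_grip).
- tab_grip (a point): Point to grip on the thumb tab, 40 mm straight above clip_axis, 130 mm above the holder's underside. The tab is an upright plastic plate 12 mm thick (holder x), 40 mm wide (y), from 105 to 146 mm above the underside; grip it across its thickness, from above. Axes as the holder.
- clip_axis (a point): Centre of the sprung clip, 50 mm in +x from the cup's middle, 90 mm above its underside; it lies on the rail's axis when the clip is fully home. The clip is 40 mm long along the holder's y, mouth down, for a 20 mm tube: two 3 mm spring strips. Once on, pulling it off takes about 10 N; it slides along the rail with 2 to 7 N of drag. Axes as the holder.
- clip_throat (a point): Narrowest part of the clip's mouth, 7 mm below clip_axis: 14 mm wide at rest. Flared lips below it, 23 mm apart, 14 mm below clip_axis, lead the tube in. The lips touch when clip_axis is about 14 mm above the rail's axis; the throat passes the tube's widest part at about 7 mm, then the arms close and draw it down. Pressing it on takes about 10 to 17 N. Axes as the holder.
- clip_roof: Roof of the clip: the bridge plate, whose soft-lined underside comes to rest on top of the tube. Origin: middle of the underside, 10 mm above clip_axis, axes as the holder. The arms alone hold it on the tube with 7 to 10 N; more than 50 N in all, your push included, crushes it: once it is home, stop pressing below about 20 N at the wrist.
- buffer: Black rubber stop button, 12 mm in diameter, on the end of the tab that faces the holder's +y, 22 mm above the clip's axis. Its tip stands 8 mm out, 28 mm along y from clip_axis; origin on its axis, 8 mm behind the tip; axes as the holder. It gives up to 5 mm at 3 N per mm. It meets the left-hand post; squeezed with more than 22 N it is rammed.
- standoff (a point): Tip of a round plastic stand-off low on the cup's clip side, 44 mm in +x from the cup's middle, 20 mm up, 36 mm wide in y. When the holder hangs it rests on a rod of the drainer 70 mm below the rail; it has 2 mm of play there, so the holder may lean 0.03 rad. Axes as the holder.
- drainer: Expandable steel tube dish drainer. Origin: on the counter straight below the front rail; y along the rail, to the left as the robot sees it, z up, x into the drainer (250 mm deep). The frame stands on screw feet: the rail's axis is 118 to 132 mm above the counter, set differently each time and not measured. Plates dry in its right half: y from -130 to -30 mm, x from 75 mm, up to 200 mm high.
- rail_foot (a point): Point on the counter straight below the front rail, same as the drainer's origin and axes. From y = -30 mm to the left-hand post the rail is the 20 mm outer tube (16 mm inner tube right of it). The left part pulls out: the near face of the left-hand post (24 mm tube, top 38 mm above the rail's axis) is at y = 140 to 180 mm, not measured. More than 75 N in all from the holder bends the frame.
- salt: Bystander: glass shaker with a steel cap, 38 mm in diameter, 76 mm high, white contents; origin: centre of its underside.
- pepper: Bystander: glass shaker like the other, dark contents; origin: centre of its underside.
- canister: Bystander: white ribbed canister with a lid, 96 mm in diameter, 131 mm high over the wire handle; origin: centre of its underside.
Things that resemble listed ones, but are neither listed nor needed, are in the scene too. Leave any green or red look-alike of the holder alone.

How it is judged:
By the outcome, as a careful person would: the job done as asked, in the order asked, and still so for the second after the job is handed in, with the robot touching nothing.
It also fails if it takes over 69 s, if anything falls off the work surface, if the arm or the gripper's body presses on something with over 40 N, if the wrist force passes 120 N, or if a joint passes its speed limit or range.

## Working session

There is one attempt and no reset: what is moved stays moved. The work goes in short steps, Python scripts to look and compute and a tool call to move; the robot and the scene stay as the last step left them, time stands still between calls to the robot, and variables do not carry over. Pictures are saved under pics/ and viewed, at most 10 in all, crops included, and the job is handed in when it is done.

Besides the shell and the picture viewer there is one more tool, called after ">>>" in YAML: its name, and indented under it one key for each argument. send_rows: Moves the arm, as the interface text tells. Its arguments: {"type":"object","properties":{"commands":{"type":"array","items":{"type":"number"}},"hand":{"type":"number"},"squeeze":{"type":"number"}},"required":["commands"]}

```bash
mkdir -p pics
cat > h.py <<'E'
import numpy as np, cv2
from bench import sense, grab_frame
from scipy.spatial.transform import Rotation as R
def cam(f):
    K=np.array([[f['fx'],0,f['cx']],[0,f['fy'],f['cy']],[0,0,1.]]); return K,np.array([f['k1'],0,0,0,0.]),np.array(f['view'])
def ray(f,u,v):
    K,d,V=cam(f); p=cv2.undistortPoints(np.array([[[u,v]]],float),K,d)[0,0]
    Rm,t=V[:3,:3],V[:3,3]; dr=Rm.T@np.array([p[0],p[1],1]); return -Rm.T@t,dr/np.linalg.norm(dr)
def onz(f,u,v,z):
    o,d=ray(f,u,v); return o+d*(z-o[2])/d[2]
def tri(*obs):
    A=np.zeros((3,3));b=np.zeros(3);rs=[ray(*o) for o in obs]
    for o,d in rs:
        P=np.eye(3)-np.outer(d,d);A+=P;b+=P@o
    x=np.linalg.solve(A,b); return x,[np.linalg.norm((np.eye(3)-np.outer(d,d))@(x-o))*1000 for o,d in rs]
def proj(f,X):
    K,d,V=cam(f); return cv2.projectPoints(np.array(X,float).reshape(-1,1,3),cv2.Rodrigues(V[:3,:3])[0],V[:3,3],K,d)[0][:,0]
E
python3 - <<'E'
from h import *
import pickle
np.set_printoptions(precision=3,suppress=True)
F={}
for n in ("scene","side","wrist"):
    f=grab_frame(n);F[n]=f;V=np.array(f['view']);print(n,f['fx'],f['k1'],-V[:3,:3].T@V[:3,3],V[2,:3]); cv2.imwrite(f'pics/{n}0.png',f['pixels'])
pickle.dump(F,open('F0.pkl','wb'))
s=sense();print({k:np.round(v,3) for k,v in s.items()})
E
```

```text
scene 405.06060230756634 -0.0665319262997355 [ 1.418 -0.33   0.905] [-0.73   0.26  -0.632]
side 432.7413070380463 -0.04504906045067946 [0.424 1.11  0.737] [ 0.051 -0.858 -0.511]
wrist 302.0061651771041 -0.013311950787347463 [ 0.222 -0.483  0.373] [-0.316 -0.086 -0.945]
{'time_s': np.float64(0.15), 'q': array([-1.457,  0.263, -0.049,  1.259,  0.   ,  1.416]), 'joint_vel': array([ 0.   ,  0.001,  0.003,  0.   , -0.002,  0.   ]), 'tau': array([  0.003, -63.782,  38.465,   0.011,  -0.   ,  -0.   ]), 'eef_pos': array([ 0.139, -0.506,  0.231]), 'orientation': array([-3.113, -0.421, -0.   ]), 'contact_force': array([0.28 , 0.121, 0.161]), 'moment': array([0.   , 0.022, 0.004]), 'grasp_force': np.float64(0.0), 'opening': np.float64(1.001)}
```

View pics/scene0.png

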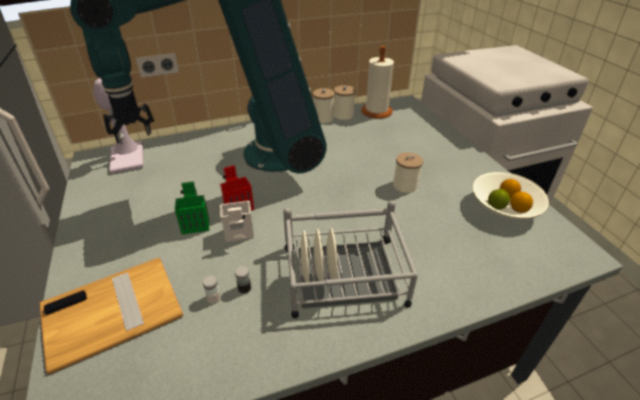

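View pics/side0.png

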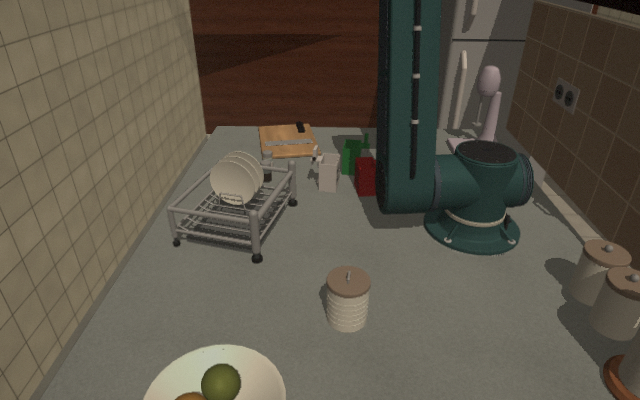

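Scene view: the robot is at the back. The white holder is at (237,220), with a green one at (192,212) and a red one at (236,190). The drainer's front (robot-side) rail runs (288,215)–(390,207), so its left-hand post is near (390,210). The shakers are at (211,290) and (243,279), and the canister at (407,172). In the side view the white holder is at (328,172), and the left post runs about (253,215)–(257,255). Only the white cup fits the description. I'll confirm that in an enlarged crop.

Run:
```python
from h import *
import pickle
F=pickle.load(open('F0.pkl','rb'))
def crop(n,x0,y0,w,h,s): return cv2.resize(F[n]['pixels'][y0:y0+h,x0:x0+w],None,fx=s,fy=s,interpolation=cv2.INTER_CUBIC)
a=crop('scene',210,190,200,75,4)        # 800x300
b=crop('side',240,140,110,75,4); c=crop('side',240,185,90,75,4)
c=cv2.resize(F['side']['pixels'][150:268,165:305],(360,300),interpolation=cv2.INTER_CUBIC)
cv2.imwrite('pics/crop1.png',np.vstack([a,np.hstack([b,c])]))
```

```text
(no output)
```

View pics/crop1.png

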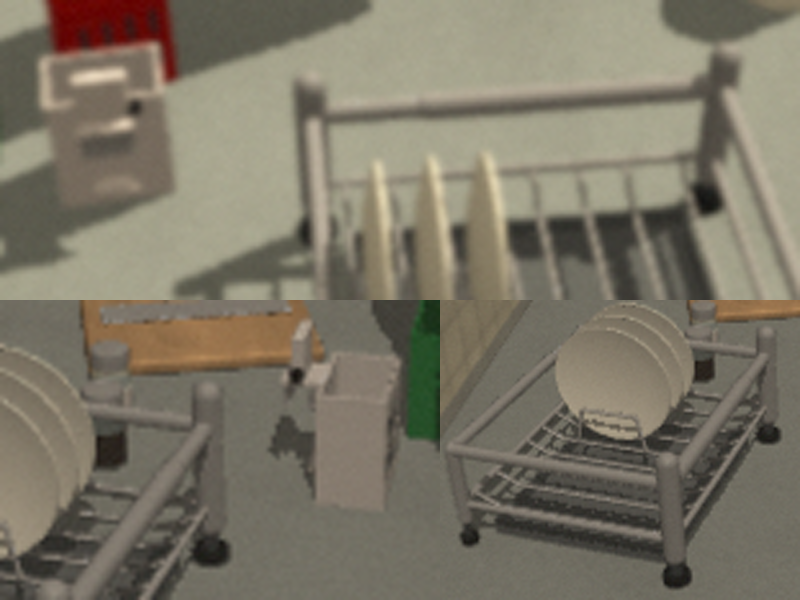

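View pics/wrist0.png

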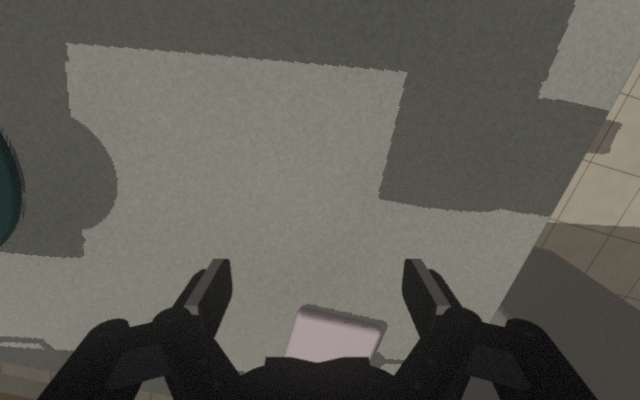

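The crop shows the white cup with its tab, the black button at scene (244,216.5) facing the drainer's left (+y), the clip side towards +x, and nothing in the cup. It is the one to take. The step from 16 to 20 mm tube is at scene (314,215). The wrist view shows only counter and fingers. Next I triangulate coarse positions.

Run:
```python
from h import *
import pickle
np.set_printoptions(precision=3,suppress=True)
F=pickle.load(open('F0.pkl','rb'));S,D=F['scene'],F['side']
for n,a,b in [('tabtop',(234.5,208),(315.8,145.5)),('buffer',(244,216.7),(314.2,159)),('postLtop',(391,202.5),(253.7,211.5)),('postRtop',(288,210),(291.8,161)),
  ('railL@post',(388,212),(253,0))][:4]:
    x,e=tri((S,*a),(D,*b));print(n,x,np.round(e,1))
print('rail near R/step/L z=.125',[onz(S,*p,.125) for p in [(292,217),(314.5,215),(387,212)]])
print('foot postL',onz(S,387,241,0),onz(D,257,258,0),'footR',onz(S,287,247,0),onz(D,293,203,0))
print('cup rim corners z=.105',[onz(S,*p,.105) for p in [(220.5,206),(250,201.5),(223,214),(253,212)]])
print('salt',onz(S,212,301,0),'pepper',onz(S,244,290,0),'canister',onz(S,407,190,0),onz(D,347,325,0))
# tool axes at start
s=sense();print(R.from_rotvec(s['orientation']).as_matrix())
```

```text
tabtop [ 0.48  -0.252  0.15 ] [2.4 2.4]
buffer [ 0.484 -0.228  0.111] [1.3 1.3]
postLtop [0.62  0.186 0.156] [1.3 1.3]
postRtop [ 0.549 -0.109  0.158] [2.9 2.9]
rail near R/step/L z=.125 [array([ 0.551, -0.097,  0.125]), array([ 0.564, -0.032,  0.125]), array([0.625, 0.175, 0.125])]
foot postL [ 0.625  0.19  -0.   ] [0.623 0.177 0.   ] footR [ 0.543 -0.116  0.   ] [ 0.549 -0.122  0.   ]
cup rim corners z=.105 [array([ 0.403, -0.286,  0.105]), array([ 0.412, -0.194,  0.105]), array([ 0.444, -0.285,  0.105]), array([ 0.466, -0.197,  0.105])]
salt [ 0.674 -0.37   0.   ] pepper [ 0.665 -0.279 -0.   ] canister [0.411 0.384 0.   ] [0.381 0.41  0.   ]
[[ 0.964  0.266 -0.   ]
 [ 0.266 -0.964  0.001]
 [ 0.    -0.001 -1.   ]]
```

Positions are consistent: post top ≈ 0.157 m, so rail ≈ 0.12 m; tab top ≈ 0.15 m. The holder is yawed about −10°, the rail about −13.5°. Now I move the wrist camera over the holder.

>>> send_rows:
  commands: [20, -8, -3, 0, 0, 0, 20, -8, -3, 0, 0, 0, 20, -8, -3, 0, 0, 0, 20, -8, -3, 0, 0, 0, 20, -8, -3, 0, 0, 0, 20, -8, -3, 0, 0, 0, 20, -8, -3, 0, 0, 0, 20, -8, -3, 0, 0, 0, 20, -8, -3, 0, 0, 0, 20, -8, -3, 0, 0, 0]
  hand: 85

```text
time_s: 0.98
eef_pos: [0.3117, -0.3751, 0.2613]
orientation: [-3.113, -0.421, 0.0]
contact_force: [-0.4, -0.8, -0.6]
opening: 0.998
grasp_force: 0.0
```

>>> send_rows:
  commands: [20, -8, -3, 0, 0, 0, 20, -8, -3, 0, 0, 0, 20, -8, -3, 0, 0, 0, 20, -8, -3, 0, 0, 0, 20, -8, -3, 0, 0, 0, 20, -8, -3, 0, 0, 0, 20, -8, -3, 0, 0, 0, 20, -8, -3, 0, 0, 0, 20, -8, -3, 0, 0, 0, 20, -8, -3, 0, 0, 0]

```text
time_s: 1.82
eef_pos: [0.4833, -0.2448, 0.2913]
orientation: [-3.113, -0.421, 0.0]
contact_force: [-0.2, -0.6, -0.4]
opening: 0.999
grasp_force: 0.0
```

>>> send_rows:
  commands: [0, 0, 0, 0, 0, -6.5, 0, 0, 0, 0, 0, -6.5, 0, 0, 0, 0, 0, -6.5, 0, 0, 0, 0, 0, -6.5, 0, 0, 0, 0, 0, -6.5, 0, 0, 0, 0, 0, -6.5, 0, 0, 0, 0, 0, -6.5, 0, 0, 0, 0, 0, -6.5, 0, 0, 0, 0, 0, -6.5, 0, 0, 0, 0, 0, -6.5]

```text
time_s: 2.65
eef_pos: [0.4825, -0.2456, 0.2911]
orientation: [-2.393, -2.034, 0.0]
contact_force: [-0.6, 0.2, -0.6]
opening: 1.0
grasp_force: 0.0
```

Run:
```python
from h import *
import pickle
np.set_printoptions(precision=3,suppress=True)
f=grab_frame('wrist');pickle.dump(f,open('W1.pkl','wb'));cv2.imwrite('pics/w1.png',f['pixels'])
s=sense();print(s['time_s'],s['eef_pos'],s['q'],R.from_rotvec(s['orientation']).as_matrix(),s['contact_force'])
V=np.array(f['view']);print(-V[:3,:3].T@V[:3,3],V[:3,:3])
```

```text
2.7 [ 0.482 -0.246  0.291] [-0.621  0.283  0.141  1.429 -0.     1.103] [[ 0.153  0.988 -0.   ]
 [ 0.988 -0.153  0.   ]
 [ 0.    -0.    -1.   ]] [ 0.461 -0.255 -0.741]
[ 0.497 -0.161  0.433] [[ 0.987 -0.161  0.   ]
 [-0.152 -0.932  0.328]
 [-0.053 -0.323 -0.945]]
```

View pics/w1.png

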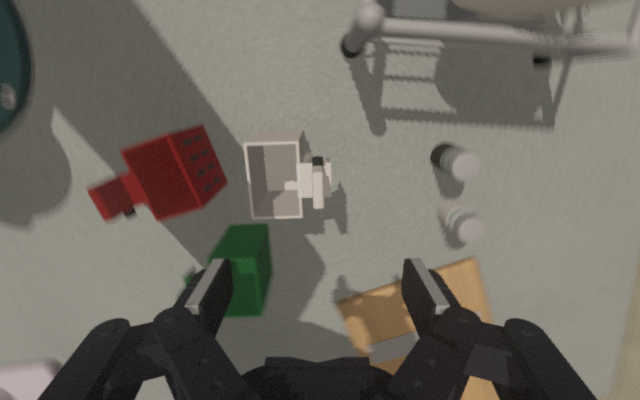

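Wrist view: cup rim corners (245,143), (298,142), (302,217), (252,219). The tab's top edge is a bright strip at (318,187), with the black button at (318,161) at its +y end. The red and green look-alikes are at left, and the shakers are at (462,163) and (468,228). I take a second wrist position for the height.

>>> send_rows:
  commands: [-20, 0, 0, 0, 0, 0, -20, 0, 0, 0, 0, 0, -20, 0, 0, 0, 0, 0, -10, 0, 0, 0, 0, 0, 0, 0, 0, 0, 0, 0, 0, 0, 0, 0, 0, 0]

```text
time_s: 3.2
eef_pos: [0.4708, -0.3146, 0.291]
orientation: [-2.401, -2.025, -0.0]
contact_force: [0.3, 0.7, -1.1]
opening: 0.998
grasp_force: 0.0
```

Run:
```python
from h import *
import pickle
np.set_printoptions(precision=3,suppress=True)
f1=pickle.load(open('W1.pkl','rb'));f2=grab_frame('wrist');pickle.dump(f2,open('W2.pkl','wb'))
C=np.array([.483,-.247,.146])
out=[]
for i,f in enumerate((f1,f2)):
    p=proj(f,[C])[0].astype(int);x0,y0=p[0]-28,p[1]-38
    im=f['pixels'][y0:y0+76,x0:x0+56]; g=cv2.cvtColor(im,cv2.COLOR_BGR2GRAY)
    print(p,np.percentile(g,[1,50,90,97,99]))
    out.append(cv2.resize(im,None,fx=7,fy=7,interpolation=cv2.INTER_CUBIC))
cv2.imwrite('pics/tab12.png',np.hstack(out))
```

```text
[316 186] [ 53. 141. 187. 189. 192.]
[316 113] [ 49. 144. 190. 192. 195.]
```

View pics/tab12.png

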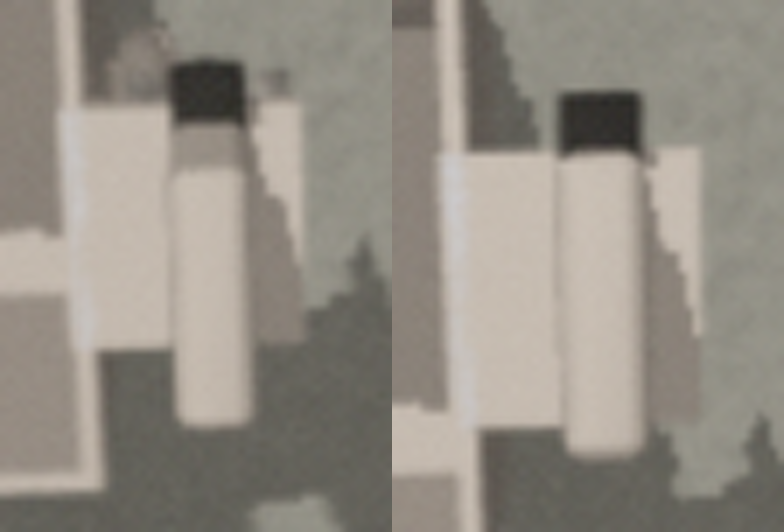

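The enlarged pair shows the tab's top face clearly: W1 ends (208,168)/(215,425), W2 ends (208,152)/(214,457) in crop pixels. The black button is at the +y end. I triangulate these.

Run:
```python
from h import *
import pickle
np.set_printoptions(precision=4,suppress=True)
f1=pickle.load(open('W1.pkl','rb'));f2=pickle.load(open('W2.pkl','rb'))
a=lambda U,V:((U+.5)/7-.5+288,(V+.5)/7-.5+148); b=lambda U,V:((U+.5)/7-.5+288,(V+.5)/7-.5+75)
P={}
for n,p,q in [('tab+y',(208.5,168),(208.5,152)),('tab-y',(215.5,425),(214,457)),('br+',(303,103),(309,148)),('br-',(303,343),(307,422))]:
    P[n],e=tri((f1,*a(*p)),(f2,*b(*q)));print(n,P[n],np.round(e,1))
for i,j in (('tab+y','tab-y'),('br+','br-')):
    d=P[i]-P[j];print('len',np.linalg.norm(d),'yaw',np.degrees(np.arctan2(-d[0],d[1])),'mid',(P[i]+P[j])/2)
print('onz .146',[onz(f,*g(*p),.146) for f,g,p in ((f1,a,(208.5,168)),(f1,a,(215.5,425)),(f2,b,(208.5,152)),(f2,b,(214,457)))])
s=sense();print(s['eef_pos'],R.from_rotvec(s['orientation']).as_matrix())
```

```text
tab+y [ 0.486  -0.2327  0.1456] [0.1 0.1]
tab-y [ 0.4804 -0.2718  0.1429] [0.2 0.2]
br+ [ 0.5008 -0.2349  0.104 ] [0. 0.]
br- [ 0.4946 -0.2743  0.1047] [0.3 0.3]
len 0.03960701632477389 yaw -8.141810050103686 mid [ 0.4832 -0.2522  0.1442]
len 0.03990431263837964 yaw -8.856098220754447 mid [ 0.4977 -0.2546  0.1043]
onz .146 [array([ 0.4859, -0.2325,  0.146 ]), array([ 0.4807, -0.2706,  0.146 ]), array([ 0.486 , -0.2327,  0.146 ]), array([ 0.4802, -0.2713,  0.146 ])]
[ 0.4709 -0.3141  0.2912] [[ 0.1678  0.9858 -0.0002]
 [ 0.9858 -0.1678  0.0005]
 [ 0.0005 -0.0003 -1.    ]]
```

The tab is measured: midpoint (0.483, −0.252), top 0.145 m (text: 0.146), length 39.6 mm, yaw −8.5°. All of it matches. Before gripping, I view the rail unobstructed from two wrist positions, shifted across the rail.

>>> send_rows:
  commands: [36, 0, 0, 0, 0, 0, 36, 0, 0, 0, 0, 0, 36, 0, 0, 0, 0, 0, 36, 0, 0, 0, 0, 0, 36, 0, 0, 0, 0, 0, 36, 0, 0, 0, 0, 0, 36, 0, 0, 0, 0, 0, 36, 0, 0, 0, 0, 0, 36, 0, 0, 0, 0, 0, 36, 0, 0, 0, 0, 0]

```text
time_s: 4.08
eef_pos: [0.5303, 0.0431, 0.2916]
orientation: [2.399, 2.028, 0.001]
contact_force: [0.5, 0.1, -0.3]
opening: 0.993
grasp_force: 0.0
```

>>> send_rows:
  commands: [0, 0, 0, 0, 0, 0, 0, 0, 0, 0, 0, 0, 0, 0, 0, 0, 0, 0]

```text
time_s: 4.33
eef_pos: [0.5306, 0.0407, 0.2914]
orientation: [2.398, 2.029, -0.0]
contact_force: [0.2, -0.3, 1.2]
opening: 1.0
grasp_force: 0.0
```

Run:
```python
from h import *
import pickle
f=grab_frame('wrist');pickle.dump(f,open('W3.pkl','wb'))
s=sense();print(s['time_s'],s['eef_pos'],s['contact_force'])
```

```text
4.3833 [0.53060346 0.04008873 0.29138714] [-0.71021481 -0.27847927  0.09309904]
```

>>> send_rows:
  commands: [0, 20, 0, 0, 0, 0, 0, 20, 0, 0, 0, 0, 0, 20, 0, 0, 0, 0, 0, 20, 0, 0, 0, 0, 0, 20, 0, 0, 0, 0, 0, 0, 0, 0, 0, 0, 0, 0, 0, 0, 0, 0]

```text
time_s: 4.97
eef_pos: [0.6298, 0.0223, 0.2906]
orientation: [-2.401, -2.025, 0.001]
contact_force: [-1.2, 0.7, 0.3]
opening: 0.997
grasp_force: 0.0
```

Run:
```python
from h import *
import pickle
f=grab_frame('wrist');pickle.dump(f,open('W4.pkl','wb'))
s=sense();print(s['time_s'],s['eef_pos'],s['contact_force'])
g=pickle.load(open('W3.pkl','rb'))
cv2.imwrite('pics/rail.png',np.hstack([cv2.resize(x['pixels'][0:400,160:480],(400,500),interpolation=cv2.INTER_CUBIC) for x in (g,f)]))
```

```text
5.0167 [0.62919335 0.02263865 0.29105578] [ 0.02891817  0.73652208 -0.37534781]
```

View pics/rail.png

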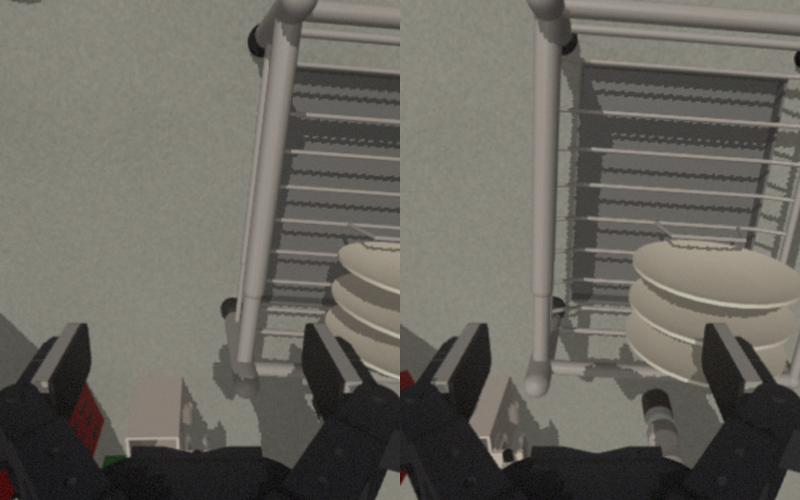

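The rail view shows the outer tube running from the post, crop (297,8) in the left picture, down to the step at (253,295). In the right picture it runs from (546,8) to the step at (543,295). The open stretch between them is clear and the plates are beside the right half. I take the tube edges row by row.

Run:
```python
from h import *
import pickle
for n,rows in (('W3',(60,120,180,220)),('W4',(60,120,180,220))):
    f=pickle.load(open(n+'.pkl','rb'));g=cv2.GaussianBlur(cv2.cvtColor(f['pixels'],cv2.COLOR_BGR2GRAY),(1,5),0)
    for r in rows:
        c=int((291-37*(r*1.25)/295)/1.25+160) if n=='W3' else int(145/1.25+160)
        print(n,r,c-16,g[r,c-16:c+20].tolist())
```

```text
W3 60 369 [93, 126, 139, 145, 143, 115, 110, 118, 124, 130, 137, 141, 142, 143, 145, 146, 146, 146, 144, 139, 132, 127, 122, 116, 105, 93, 81, 65, 64, 64, 65, 64, 65, 63, 63, 64]
W3 120 361 [125, 117, 127, 139, 143, 140, 115, 112, 119, 127, 133, 139, 142, 143, 144, 143, 143, 144, 141, 137, 132, 127, 121, 114, 101, 92, 77, 81, 83, 82, 83, 88, 116, 121, 121, 120]
W3 180 354 [128, 122, 128, 139, 142, 136, 117, 115, 124, 129, 135, 141, 144, 145, 144, 142, 142, 142, 137, 131, 126, 121, 111, 100, 85, 70, 67, 65, 67, 65, 66, 68, 89, 97, 97, 96]
W3 220 349 [129, 130, 125, 132, 143, 138, 117, 114, 123, 130, 136, 141, 142, 146, 145, 142, 142, 140, 135, 129, 124, 117, 104, 91, 75, 66, 65, 66, 65, 68, 70, 87, 96, 97, 97, 98]
W4 60 260 [133, 134, 136, 135, 135, 132, 125, 129, 134, 141, 145, 145, 145, 146, 146, 148, 146, 142, 135, 130, 125, 119, 113, 104, 95, 86, 76, 73, 93, 119, 122, 108, 98, 90, 88, 87]
W4 120 260 [132, 131, 132, 134, 134, 130, 127, 134, 139, 144, 146, 146, 145, 145, 145, 142, 137, 132, 128, 122, 115, 104, 98, 89, 79, 73, 89, 110, 117, 116, 116, 114, 117, 118, 111, 106]
W4 180 260 [131, 131, 131, 131, 130, 126, 130, 139, 143, 145, 148, 147, 146, 145, 140, 135, 130, 126, 120, 109, 102, 93, 82, 75, 92, 122, 131, 131, 131, 132, 132, 131, 128, 118, 100, 88]
W4 220 260 [134, 134, 134, 133, 130, 129, 135, 142, 145, 147, 148, 146, 144, 140, 136, 130, 127, 118, 111, 103, 91, 83, 84, 117, 130, 133, 133, 133, 133, 134, 135, 132, 120, 99, 90, 89]
```

Run:
```python
from h import *
import pickle
np.set_printoptions(precision=4,suppress=True)
E={'W3':{60:(373.6,395.5),120:(366.6,386.6),180:(359.5,378.5),220:(354.6,372.9)},'W4':{60:(265.7,287.7),120:(265.5,285.6),180:(265.2,283.6),220:(264.8,282.4)}}
N=[];O=[];F={}
for n,e in E.items():
    f=F[n]=pickle.load(open(n+'.pkl','rb'));D=[]
    for r,(a,b) in e.items():
        u=ray(f,a,r)[1]+ray(f,b,r)[1];D.append(u/np.linalg.norm(u))
    _,s,vt=np.linalg.svd(np.array(D));o=ray(f,1,1)[0];N.append(vt[2]);O.append(o@vt[2]);print(n,'resid',s)
d=np.cross(*N);d/=np.linalg.norm(d);d*=np.sign(d[1])
at=lambda y:np.linalg.solve(np.array([N[0],N[1],[0,1,0]]),[O[0],O[1],y])
print('dir',d,'yaw',np.degrees(np.arctan2(-d[0],d[1])),[at(y) for y in (0,.05,.1,.17)])
m=at(.1)
for n,px in (('W3',(362.5,236)),('W4',(274.4,236))): 
    print('step',onz(F[n],*px,m[2]+.008))
for n,px in (('W3',(387,16)),('W4',(276.5,16))): print('post face?',onz(F[n],*px,m[2]+.01))
for n in F: print(n,'angular width check', [np.round(np.arccos(ray(F[n],a,r)[1]@ray(F[n],b,r)[1]),4) for r,(a,b) in E[n].items()])
# refine with scene/side: where does axis project
S=pickle.load(open('F0.pkl','rb'));print(proj(S['scene'],[at(0),at(.17)]),proj(S['side'],[at(0),at(.17)]))
s=sense();print(s['eef_pos'],R.from_rotvec(s['orientation']).as_matrix()[:,1])
```

```text
W3 resid [1.9648 0.3735 0.0005]
W4 resid [1.9646 0.3748 0.0002]
dir [0.2318 0.9727 0.0064] yaw -13.402739098716532 [array([0.5789, 0.    , 0.1223]), array([0.5908, 0.05  , 0.1226]), array([0.6027, 0.1   , 0.123 ]), array([0.6194, 0.17  , 0.1234])]
step [ 0.5708 -0.0308  0.131 ]
step [ 0.5735 -0.0325  0.131 ]
post face? [0.6168 0.1784 0.133 ]
post face? [0.621  0.1757 0.133 ]
W3 angular width check [np.float64(0.0635), np.float64(0.062), np.float64(0.061), np.float64(0.0591)]
W4 angular width check [np.float64(0.0654), np.float64(0.0634), np.float64(0.0597), np.float64(0.057)]
[[326.4242 216.2965]
 [384.483  211.6934]] [[278.2443 188.3103]
 [255.3675 218.9989]]
[0.6292 0.0226 0.2911] [ 0.9857 -0.1683 -0.0006]
```

The rail axis is at z ≈ 0.123 m, within 118–132 mm, with yaw −13.4°, x = 0.579 + 0.238·y. The step is at y ≈ −0.032 and the post face at y ≈ 0.177. Back to the holder to grip it.

>>> send_rows:
  commands: [-29.5, -9.8, 0, 0, 0, 0, -29.5, -9.8, 0, 0, 0, 0, -29.5, -9.8, 0, 0, 0, 0, -29.5, -9.8, 0, 0, 0, 0, -29.5, -9.8, 0, 0, 0, 0, -29.5, -9.8, 0, 0, 0, 0, -29.5, -9.8, 0, 0, 0, 0, -29.5, -9.8, 0, 0, 0, 0, -29.5, -9.8, 0, 0, 0, 0, -29.5, -9.8, 0, 0, 0, 0]

```text
time_s: 5.85
eef_pos: [0.4818, -0.2517, 0.2919]
orientation: [2.399, 2.027, 0.0]
contact_force: [-0.6, 0.7, 0.2]
opening: 0.999
grasp_force: 0.0
```

>>> send_rows:
  commands: [0, 0, 15, 0, 0, -0.6, 0, 0, 15, 0, 0, -0.6, 0, 0, 15, 0, 0, 0, 0, 0, 15, 0, 0, 0, 0, 0, 15, 0, 0, 0, 0, 0, 0, 0, 0, 0, 0, 0, 0, 0, 0, 0]

```text
time_s: 6.43
eef_pos: [0.4828, -0.2505, 0.2167]
orientation: [-2.378, -2.052, 0.0]
contact_force: [0.7, -0.3, 0.4]
opening: 0.994
grasp_force: 0.0
```

Run:
```python
from h import *
np.set_printoptions(precision=4,suppress=True)
s=sense();M=R.from_rotvec(s['orientation']).as_matrix();print(s['time_s'],s['eef_pos'],np.degrees(np.arctan2(M[1,1],M[0,1])),M[:,2])
print('to tab (tool mm):',1000*M.T@(np.array([.4832,-.2522,.112])-s['eef_pos']))
```

```text
6.4333 [ 0.4828 -0.2505  0.2167] -8.422950489265336 [-0.0004  0.0003 -1.    ]
to tab (tool mm): [ -1.6137   0.7338 104.6919]
```

>>> send_rows:
  commands: [-1.5, 0.7, 13, 0, 0, 0, 0, 0, 13, 0, 0, 0, 0, 0, 13, 0, 0, 0, 0, 0, 13, 0, 0, 0, 0, 0, 13, 0, 0, 0, 0, 0, 13, 0, 0, 0, 0, 0, 13, 0, 0, 0, 0, 0, 13, 0, 0, 0, 0, 0, 0, 0, 0, 0, 0, 0, 0, 0, 0, 0]
  hand: 50

```text
time_s: 7.27
eef_pos: [0.4841, -0.2526, 0.1132]
orientation: [2.378, 2.052, 0.0]
contact_force: [-0.4, -0.7, 0.1]
opening: 0.587
grasp_force: 0.0
```

>>> send_rows:
  commands: [0, 0, 0, 0, 0, 0, 0, 0, 0, 0, 0, 0, 0, 0, 0, 0, 0, 0, 0, 0, 0, 0, 0, 0, 0, 0, 0, 0, 0, 0, 0, 0, 0, 0, 0, 0, 0, 0, 0, 0, 0, 0, 0, 0, 0, 0, 0, 0]
  hand: 0
  squeeze: 80

```text
time_s: 7.93
eef_pos: [0.4842, -0.2528, 0.1134]
orientation: [2.377, 2.052, -0.001]
contact_force: [-3.1, 0.5, 10.6]
opening: 0.129
grasp_force: 78.4
```

>>> send_rows:
  commands: [0, 0, -4, 0, 0, 0, 0, 0, -8, 0, 0, 0, 0, 0, -12, 0, 0, 0, 0, 0, -15, 0, 0, 0, 0, 0, -15, 0, 0, 0, 0, 0, -15, 0, 0, 0, 0, 0, -15, 0, 0, 0, 0, 0, -15, 0, 0, 0, 0, 0, -8, 0, 0, 0, 0, 0, 0, 0, 0, 0]

```text
time_s: 8.77
eef_pos: [0.4848, -0.2529, 0.2211]
orientation: [2.376, 2.051, 0.001]
contact_force: [-0.3, 0.9, -2.9]
opening: 0.127
grasp_force: 78.2
```

Run:
```python
from h import *
np.set_printoptions(precision=4,suppress=True)
s=sense();M=R.from_rotvec(s['orientation']).as_matrix();print(s['time_s'],s['eef_pos'],np.degrees(np.arctan2(M[1,1],M[0,1])),s['contact_force'],s['moment'],s['grasp_force'],s['opening'])
print('to rail (tool mm):',1000*M.T@(np.array([.6015,.095,.2])-s['eef_pos']))
f=grab_frame('side');g=grab_frame('scene')
p=proj(f,[s['eef_pos']])[0].astype(int);q=proj(g,[s['eef_pos']])[0].astype(int)
c=lambda I,p:cv2.resize(I[p[1]-50:p[1]+70,p[0]-60:p[0]+60],(400,400),interpolation=cv2.INTER_CUBIC)
cv2.imwrite('pics/lift.png',np.hstack([c(f['pixels'],p),c(g['pixels'],q)]))
```

```text
8.7667 [ 0.4848 -0.2529  0.2211] -8.3997352825662 [-0.2759  0.892  -2.9018] [-0.0459 -0.0365 -0.0637] 78.17952632904053 0.1265382672724885
to rail (tool mm): [361.2724  64.571   20.8345]
```

View pics/lift.png

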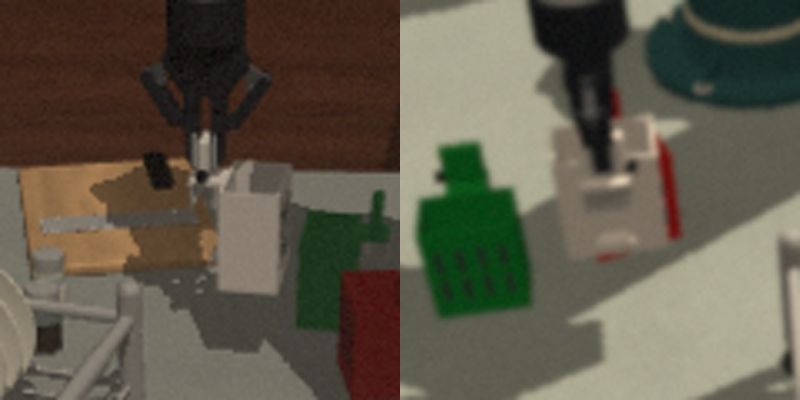

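The holder hangs upright in the grip, weight 2.9 N. I raise it above the posts, turn it to the rail's yaw and carry it over.

>>> send_rows:
  commands: [0, 0, -13, 0, 0, 1, 0, 0, -13, 0, 0, 1, 0, 0, -13, 0, 0, 1, 0, 0, -13, 0, 0, 1, 0, 0, -13, 0, 0, 1]

```text
time_s: 9.28
eef_pos: [0.4839, -0.2523, 0.2838]
orientation: [-2.465, -1.945, 0.001]
contact_force: [-0.4, 0.2, -3.7]
opening: 0.125
grasp_force: 78.2
```

>>> send_rows:
  commands: [15, 1.35, 0, 0, 0, 0, 25, 2.25, 0, 0, 0, 0, 30, 2.7, 0, 0, 0, 0, 30, 2.7, 0, 0, 0, 0, 30, 2.7, 0, 0, 0, 0, 30, 2.7, 0, 0, 0, 0, 30, 2.7, 0, 0, 0, 0, 30, 2.7, 0, 0, 0, 0, 30, 2.7, 0, 0, 0, 0, 30, 2.7, 0, 0, 0, 0]

```text
time_s: 10.12
eef_pos: [0.5735, 0.0155, 0.2832]
orientation: [-2.465, -1.946, 0.002]
contact_force: [0.7, -0.8, -2.3]
opening: 0.127
grasp_force: 78.3
```

>>> send_rows:
  commands: [30, 2.7, 0, 0, 0, 0, 25, 2.2, 0, 0, 0, 0, 20, 1.8, 0, 0, 0, 0, 10, 1, 0, 0, 0, 0, 0, 0, 0, 0, 0, 0, 0, 0, 0, 0, 0, 0, 0, 0, 0, 0, 0, 0]

```text
time_s: 10.7
eef_pos: [0.6005, 0.0941, 0.2839]
orientation: [-2.466, -1.946, 0.001]
contact_force: [-0.2, -0.2, -2.8]
opening: 0.129
grasp_force: 78.2
```

```bash
cat > st.py <<'E'
from h import *
np.set_printoptions(precision=4,suppress=True)
s=sense();M=R.from_rotvec(s['orientation']).as_matrix();print(s['time_s'],s['eef_pos'],np.degrees(np.arctan2(M[1,1],M[0,1])),M[:,2],s['contact_force'],s['moment'],s['grasp_force'],s['opening'])
print('to rail (tool mm):',1000*M.T@(np.array([.6015,.095,.1464])-s['eef_pos']))
E
python3 st.py
```

```text
10.7 [0.6005 0.0941 0.2839] -13.433156959362696 [-0.0007 -0.0003 -1.    ] [-0.1828 -0.1898 -2.8351] [-0.0185 -0.182  -0.0051] 78.20266127586365 0.12923339397740002
to rail (tool mm): [  1.1828   0.8422 137.5402]
```

>>> send_rows:
  commands: [0, 0.8, 6, 0, 0, 0, 0, 0, 12, 0, 0, 0, 0, 0, 14, 0, 0, 0, 0, 0, 14, 0, 0, 0, 0, 0, 14, 0, 0, 0, 0, 0, 14, 0, 0, 0, 0, 0, 12, 0, 0, 0, 0, 0, 8, 0, 0, 0, 0, 0, 0, 0, 0, 0, 0, 0, 0, 0, 0, 0]

```text
time_s: 11.53
eef_pos: [0.6014, 0.0942, 0.1903]
orientation: [-2.466, -1.946, 0.0]
contact_force: [-0.3, 0.5, -2.8]
opening: 0.123
grasp_force: 78.4
```

```bash
python3 st.py
python3 - <<'E'
from h import *
import pickle
f=grab_frame('side');g=grab_frame('wrist');s=sense()
pickle.dump((f,g),open('A.pkl','wb'))
p=proj(f,[s['eef_pos']-[0,0,.03]])[0].astype(int);print(p)
a=cv2.resize(f['pixels'][p[1]-40:p[1]+40,p[0]-40:p[0]+40],(400,400),interpolation=cv2.INTER_CUBIC)
b=cv2.resize(g['pixels'][100:400,170:470],(400,400),interpolation=cv2.INTER_CUBIC)
cv2.imwrite('pics/align.png',np.hstack([a,b]))
E
```

```text
11.5333 [0.6014 0.0942 0.1903] -13.436671921945573 [-0.0002 -0.0001 -1.    ] [-0.2516  0.5434 -2.8351] [-0.0259 -0.086   0.0172] 78.43705415725708 0.12337611162359823
to rail (tool mm): [ 0.7565 -0.1098 43.9366]
[265 192]
```

View pics/align.png

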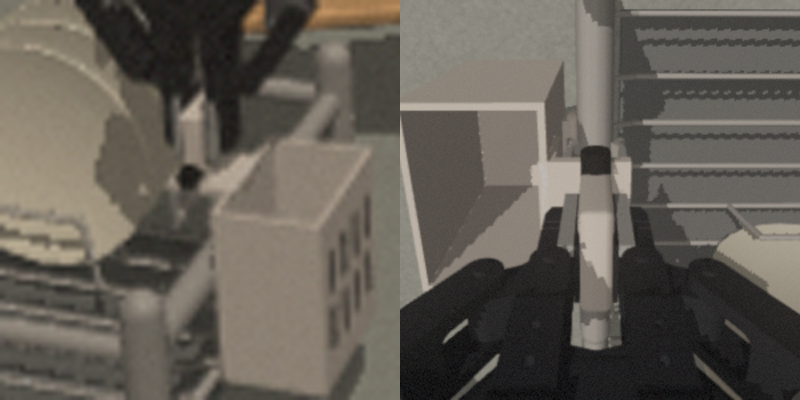

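The wrist view, right, shows the black button (596,160) in line with the rail (598,100), so the clip is centred over the tube. In the side view the cup hangs outside the rail and clear of everything. I lower to just above lip contact, then press in small steps.

>>> send_rows:
  commands: [0, 0, 5, 0, 0, 0, 0, 0, 6, 0, 0, 0, 0, 0, 6, 0, 0, 0, 0, 0, 5, 0, 0, 0, 0, 0, 3, 0, 0, 0, 0, 0, 0, 0, 0, 0, 0, 0, 0, 0, 0, 0]

```text
time_s: 12.22
eef_pos: [0.6015, 0.0947, 0.1651]
orientation: [-2.465, -1.947, 0.0]
contact_force: [-1.4, -0.4, -2.2]
opening: 0.131
grasp_force: 78.5
```

>>> send_rows:
  commands: [0, 0, 1, 0, 0, 0, 0, 0, 1, 0, 0, 0, 0, 0, 1, 0, 0, 0, 0, 0, 1, 0, 0, 0, 0, 0, 0, 0, 0, 0]

```text
time_s: 12.63
eef_pos: [0.6015, 0.0947, 0.1612]
orientation: [-2.465, -1.947, 0.0]
contact_force: [-0.1, -0.4, -3.1]
opening: 0.126
grasp_force: 78.7
```

>>> send_rows:
  commands: [0, 0, 1, 0, 0, 0, 0, 0, 1, 0, 0, 0, 0, 0, 0, 0, 0, 0]

```text
time_s: 12.88
eef_pos: [0.6018, 0.0947, 0.1599]
orientation: [2.465, 1.947, 0.001]
contact_force: [-1.6, 0.0, 4.1]
opening: 0.129
grasp_force: 79.9
```

Contact begins at TCP z ≈ 0.160, just where predicted. I continue in small steps.

>>> send_rows:
  commands: [0, 0, 1, 0, 0, 0, 0, 0, 1, 0, 0, 0, 0, 0, 0, 0, 0, 0]

```text
time_s: 13.13
eef_pos: [0.6021, 0.0948, 0.1585]
orientation: [2.464, 1.946, 0.003]
contact_force: [-2.8, -0.5, 10.3]
opening: 0.129
grasp_force: 80.7
```

>>> send_rows:
  commands: [0, 0, 1, 0, 0, 0, 0, 0, 1, 0, 0, 0, 0, 0, 0, 0, 0, 0]

```text
time_s: 13.38
eef_pos: [0.6021, 0.0948, 0.1563]
orientation: [2.465, 1.946, 0.003]
contact_force: [-1.3, 1.3, 7.6]
opening: 0.127
grasp_force: 80.4
```

```bash
python3 st.py
```

```text
13.3833 [0.6021 0.0948 0.1563] -13.39765946486053 [ 0.002   0.0002 -1.    ] [-1.3017  1.2543  7.6095] [ 0.0843  0.2567 -0.0083] 80.3527307510376 0.12709681663634098
to rail (tool mm): [ 0.0305 -0.6019  9.8979]
```

>>> send_rows:
  commands: [0, 0, 1, 0, 0, 0, 0, 0, 1, 0, 0, 0, 0, 0, 0, 0, 0, 0]

```text
time_s: 13.63
eef_pos: [0.6018, 0.0948, 0.1538]
orientation: [2.465, 1.947, 0.002]
contact_force: [-0.7, 0.5, 2.5]
opening: 0.127
grasp_force: 79.4
```

>>> send_rows:
  commands: [0, 0, 1, 0, 0, 0, 0, 0, 1, 0, 0, 0, 0, 0, 0, 0, 0, 0]

```text
time_s: 13.88
eef_pos: [0.6014, 0.0947, 0.1509]
orientation: [-2.465, -1.947, 0.001]
contact_force: [0.0, 1.1, -2.1]
opening: 0.129
grasp_force: 78.7
```

>>> send_rows:
  commands: [0, 0, 1, 0, 0, 0, 0, 0, 0, 0, 0, 0]

```text
time_s: 14.05
eef_pos: [0.6014, 0.0947, 0.1498]
orientation: [-2.465, -1.947, 0.001]
contact_force: [1.2, 1.7, -5.2]
opening: 0.125
grasp_force: 78.2
```

The throat is past the tube and the arms are now drawing it down. I lower gently until the roof seats.

>>> send_rows:
  commands: [0, 0, 1, 0, 0, 0, 0, 0, 1, 0, 0, 0, 0, 0, 0, 0, 0, 0]

```text
time_s: 14.3
eef_pos: [0.6013, 0.0947, 0.1478]
orientation: [-2.465, -1.947, 0.001]
contact_force: [0.7, -0.6, -8.6]
opening: 0.126
grasp_force: 77.7
```

>>> send_rows:
  commands: [0, 0, 1, 0, 0, 0, 0, 0, 0, 0, 0, 0]

```text
time_s: 14.47
eef_pos: [0.6014, 0.0947, 0.1469]
orientation: [-2.465, -1.947, 0.001]
contact_force: [0.8, -0.7, -8.1]
opening: 0.128
grasp_force: 77.8
```

>>> send_rows:
  commands: [0, 0, 0.5, 0, 0, 0, 0, 0, 0, 0, 0, 0]

```text
time_s: 14.63
eef_pos: [0.6015, 0.0947, 0.1466]
orientation: [-2.465, -1.947, 0.0]
contact_force: [0.1, -0.2, -8.1]
opening: 0.127
grasp_force: 77.9
```

>>> send_rows:
  commands: [0, 0, 0.5, 0, 0, 0, 0, 0, 0.5, 0, 0, 0, 0, 0, 0, 0, 0, 0]

```text
time_s: 14.88
eef_pos: [0.6016, 0.0947, 0.1464]
orientation: [2.465, 1.947, 0.001]
contact_force: [-3.1, -0.2, 3.2]
opening: 0.132
grasp_force: 79.5
```

>>> send_rows:
  commands: [0, 0, 0.5, 0, 0, 0, 0, 0, 0, 0, 0, 0]

```text
time_s: 15.05
eef_pos: [0.6017, 0.0947, 0.1463]
orientation: [2.465, 1.947, 0.001]
contact_force: [-5.5, 0.5, 10.1]
opening: 0.122
grasp_force: 80.6
```

>>> send_rows:
  commands: [0, 0, 0.5, 0, 0, 0, 0, 0, 0, 0, 0, 0]

```text
time_s: 15.22
eef_pos: [0.6017, 0.0947, 0.1463]
orientation: [2.464, 1.946, 0.002]
contact_force: [-5.8, -1.0, 16.0]
opening: 0.126
grasp_force: 81.4
```

The roof is seated: z stopped at 0.1463 m (predicted 0.1464) and force rose to 16 N, under 20. I release the push and start the slide.

>>> send_rows:
  commands: [0, 0, -1, 0, 0, 0, 0, 0, -0.5, 0, 0, 0, 0, 0, 0, 0, 0, 0]

```text
time_s: 15.47
eef_pos: [0.6016, 0.0947, 0.1464]
orientation: [2.465, 1.947, 0.0]
contact_force: [-2.1, 0.5, 1.5]
opening: 0.126
grasp_force: 79.1
```

>>> send_rows:
  commands: [2, 0, 0, 0, 0, 0, 3, 0, 0, 0, 0, 0, 3, 0, 0, 0, 0, 0, 3, 0, 0, 0, 0, 0, 2, 0, 0, 0, 0, 0, 1, 0, 0, 0, 0, 0]

```text
time_s: 15.97
eef_pos: [0.605, 0.1086, 0.1463]
orientation: [2.465, 1.947, 0.0]
contact_force: [-2.2, -5.0, 2.7]
opening: 0.121
grasp_force: 79.3
```

```bash
python3 st.py
```

```text
15.9667 [0.605  0.1086 0.1463] -13.388091866123927 [ 0.0003 -0.0003 -1.    ] [-2.1516 -5.0233  2.7127] [-1.0756  0.3319 -0.0026] 79.2528247833252 0.12053456397167238
to rail (tool mm): [-14.0454  -0.2344  -0.0536]
```

>>> send_rows:
  commands: [3, 0, 0, 0, 0, 0, 3, 0, 0, 0, 0, 0, 3, 0, 0, 0, 0, 0, 3, 0, 0, 0, 0, 0, 3, 0, 0, 0, 0, 0, 3, 0, 0, 0, 0, 0, 2, 0, 0, 0, 0, 0, 2, 0, 0, 0, 0, 0, 1, 0, 0, 0, 0, 0]

```text
time_s: 16.72
eef_pos: [0.6103, 0.1309, 0.1464]
orientation: [2.465, 1.947, 0.0]
contact_force: [-0.9, -4.0, 3.9]
opening: 0.129
grasp_force: 79.4
```

>>> send_rows:
  commands: [1, 0, 0, 0, 0, 0, 1, 0, 0, 0, 0, 0, 1, 0, 0, 0, 0, 0, 1, 0, 0, 0, 0, 0]

```text
time_s: 17.05
eef_pos: [0.6111, 0.1346, 0.1464]
orientation: [2.465, 1.947, 0.0]
contact_force: [-2.1, -4.9, 3.4]
opening: 0.128
grasp_force: 79.4
```

>>> send_rows:
  commands: [1, 0, 0, 0, 0, 0, 1, 0, 0, 0, 0, 0, 1, 0, 0, 0, 0, 0, 1, 0, 0, 0, 0, 0]

```text
time_s: 17.38
eef_pos: [0.6121, 0.1384, 0.1464]
orientation: [2.465, 1.947, 0.0]
contact_force: [-1.8, -4.6, 3.7]
opening: 0.125
grasp_force: 79.4
```

```bash
python3 st.py
```

```text
17.3833 [0.6121 0.1384 0.1464] -13.404112258368812 [ 0.0003 -0.0002 -1.    ] [-1.8114 -4.6291  3.7421] [-1.095   0.214  -0.0344] 79.39006447792053 0.12530553084277735
to rail (tool mm): [-44.7087  -0.2316  -0.0385]
```

>>> send_rows:
  commands: [1, 0, 0, 0, 0, 0, 1, 0, 0, 0, 0, 0, 1, 0, 0, 0, 0, 0]

```text
time_s: 17.63
eef_pos: [0.6127, 0.1414, 0.1463]
orientation: [2.465, 1.947, 0.0]
contact_force: [-0.6, -5.0, 3.6]
opening: 0.125
grasp_force: 79.4
```

>>> send_rows:
  commands: [1, 0, 0, 0, 0, 0, 1, 0, 0, 0, 0, 0]

```text
time_s: 17.8
eef_pos: [0.6132, 0.1433, 0.1463]
orientation: [2.465, 1.947, 0.0]
contact_force: [-1.5, -4.7, 3.1]
opening: 0.124
grasp_force: 79.4
```

>>> send_rows:
  commands: [1, 0, 0, 0, 0, 0, 1, 0, 0, 0, 0, 0]

```text
time_s: 17.97
eef_pos: [0.6137, 0.1453, 0.1464]
orientation: [2.465, 1.947, 0.0]
contact_force: [-1.9, -4.7, 2.6]
opening: 0.127
grasp_force: 79.4
```

```bash
python3 st.py
```

```text
17.9667 [0.6137 0.1453 0.1464] -13.40440620850254 [ 0.0003 -0.0002 -1.    ] [-1.8556 -4.6674  2.6106] [-1.03    0.2255 -0.0294] 79.38968539237976 0.12724646053658595
to rail (tool mm): [-51.7154  -0.2306  -0.0191]
```

>>> send_rows:
  commands: [1, 0, 0, 0, 0, 0, 0.5, 0, 0, 0, 0, 0]

```text
time_s: 18.13
eef_pos: [0.614, 0.1468, 0.1464]
orientation: [2.465, 1.947, 0.0]
contact_force: [-1.1, -4.3, 3.5]
opening: 0.13
grasp_force: 79.4
```

>>> send_rows:
  commands: [1, 0, 0, 0, 0, 0, 0.5, 0, 0, 0, 0, 0]

```text
time_s: 18.3
eef_pos: [0.6144, 0.1482, 0.1464]
orientation: [2.465, 1.947, 0.0]
contact_force: [-1.5, -5.2, 3.5]
opening: 0.124
grasp_force: 79.4
```

>>> send_rows:
  commands: [1, 0, 0, 0, 0, 0, 0.5, 0, 0, 0, 0, 0]

```text
time_s: 18.47
eef_pos: [0.6147, 0.1494, 0.1464]
orientation: [2.465, 1.947, -0.001]
contact_force: [-1.2, -8.6, 4.2]
opening: 0.134
grasp_force: 79.5
```

Force rose from about 5 to 8.8 N, so the button is touching the post. A touch more, then hold and check.

>>> send_rows:
  commands: [0.7, 0, 0, 0, 0, 0, 0, 0, 0, 0, 0, 0, 0, 0, 0, 0, 0, 0]

```text
time_s: 18.72
eef_pos: [0.6148, 0.1499, 0.1463]
orientation: [2.465, 1.946, -0.001]
contact_force: [-2.4, -7.9, 4.7]
opening: 0.125
grasp_force: 79.6
```

```bash
python3 st.py
```

```text
18.7167 [0.6148 0.1499 0.1463] -13.41487582960622 [ 0.     -0.0009 -1.    ] [-2.3828 -7.8865  4.692 ] [-1.5915  0.2988 -0.0166] 79.60660099983215 0.12451604904269051
to rail (tool mm): [-56.5196  -0.1821  -0.0036]
```

>>> send_rows:
  commands: [0, 0, 0, 0, 0, 0, 0, 0, 0, 0, 0, 0, 0, 0, 0, 0, 0, 0]
  squeeze: 20

```text
time_s: 18.97
eef_pos: [0.6148, 0.15, 0.1464]
orientation: [2.465, 1.946, -0.001]
contact_force: [-3.0, -6.3, 3.8]
opening: 0.127
grasp_force: 79.6
```

>>> send_rows:
  commands: [0, 0, 0, 0, 0, 0, 0, 0, 0, 0, 0, 0, 0, 0, 0, 0, 0, 0, 0, 0, 0, 0, 0, 0, 0, 0, 0, 0, 0, 0]
  hand: 35

```text
time_s: 19.38
eef_pos: [0.6148, 0.1506, 0.1462]
orientation: [-2.465, -1.947, -0.0]
contact_force: [0.5, -0.7, 0.3]
opening: 0.408
grasp_force: 0.0
```

```bash
python3 st.py
```

```text
19.3833 [0.6148 0.1506 0.1462] -13.39013283743954 [ 0.      0.0003 -1.    ] [ 0.5071 -0.6783  0.3291] [ 0.0141 -0.0097  0.0097] 0.0 0.40821753748733447
to rail (tool mm): [-57.175   -0.1019  -0.2177]
```

Released cleanly with no residual force. I retreat straight up, then look from the wrist and side.

>>> send_rows:
  commands: [0, 0, -4, 0, 0, 0, 0, 0, -8, 0, 0, 0, 0, 0, -15, 0, 0, 0, 0, 0, -20, 0, 0, 0, 0, 0, -20, 0, 0, 0, 0, 0, -20, 0, 0, 0, 0, 0, -15, 0, 0, 0, 0, 0, -8, 0, 0, 0, 0, 0, 0, 0, 0, 0, 0, 0, 0, 0, 0, 0]

```text
time_s: 20.22
eef_pos: [0.6149, 0.1504, 0.2561]
orientation: [2.465, 1.947, 0.0]
contact_force: [0.5, -0.1, -0.2]
opening: 0.409
grasp_force: 0.0
```

```bash
python3 st.py
python3 - <<'E'
from h import *
import pickle
f=grab_frame('side');g=grab_frame('scene');w=grab_frame('wrist')
pickle.dump((f,g,w),open('B.pkl','wb'))
X=np.array([.616,.165,.14])
def c(f,h,o): 
    p=proj(f,[X])[0].astype(int);x=max(0,p[0]-h);y=max(0,p[1]-h);print(x,y)
    return cv2.resize(f['pixels'][y:y+2*h,x:x+2*h],(o,o),interpolation=cv2.INTER_CUBIC)
cv2.imwrite('pics/end.png',np.hstack([c(f,35,400),c(g,35,400)]))
E
```

```text
20.2167 [0.6149 0.1504 0.2561] -13.398555548046271 [ 0.0002  0.0001 -1.    ] [ 0.4946 -0.1077 -0.1661] [-0.048  -0.0128 -0.0202] 0.0 0.40860164619522216
to rail (tool mm): [-57.02    -0.1897 109.7313]
221 177
348 172
```

View pics/end.png

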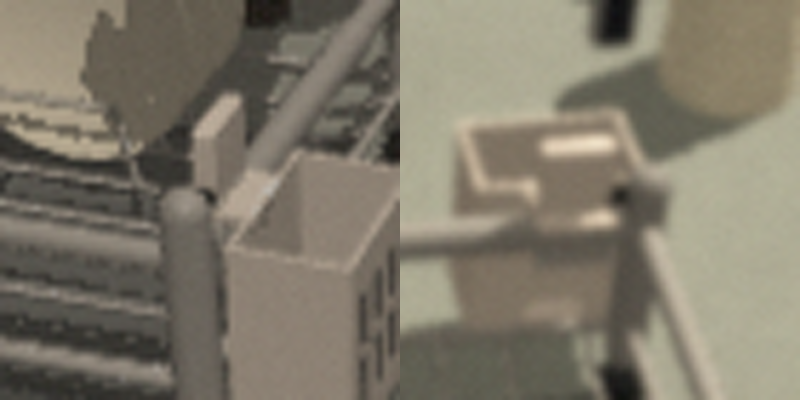

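The final view shows the holder hanging upright on the rail, with the black button (620,195) against the post. The gripper is well clear and the canister is undisturbed. Handing in.

```bash
python3 -c "from bench import job_done; print(job_done())"
```

```text
the job is handed in; nothing more can be done
None
```

The holder is clipped fully home on the front rail and hangs upright with its rubber button touching the left-hand post; the job was handed in at about 20 s, with peak readings of 16 N pressing down and about 9 N at the post.

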